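Pull out the pointer rod of a teaching microscope and hold it at its mark

TASK

The orange-capped specimen jar stands in the way of the teaching microscope's pointer rod: first lift it away and set it down upright, wholly on the round blue mat, and let go of it. Then take the black handle and pull the rod straight out against its spring until the white line on the handle is level with the red length mark on the rail, and finish while still gripping the handle and holding it there (the spring would pull it back). Leave everything else on the bench where it is.

Things in the scene. Friction and masses are not known exactly. Their poses are not given: they have to be found in the camera images.
- unit: Pointer unit fixed to the bench, new place and yaw each time: cream housing (130 long, 100 wide, 115 mm high, black side panels) with a level cream tube. Origin on the bench straight below the tube's mouth; x points along the tube out of its mouth, the way the rod is pulled (roughly world -y); z up. Housing from x = -230 to -100 mm, tube from -100 to 0 mm.
- pull_rod: Steel rod (12 mm dia.) sliding from the tube along the unit's x, with a black paddle handle upright on its end: 12 thick along x, 32 wide along y, from 20 below to 65 mm above the axis. Origin on the axis in the paddle's mid-plane, 50 mm from the mouth at rest; axes as the unit's. A spring pulls it home: 3 N at rest, 0.7 N more per 10 mm. Stop at 150 mm; the mark asks for 75 to 120 mm of pull.
- handle_line (a point): The white line round the handle (4 mm wide, in the paddle's mid-plane, on both sides and over the top): this point is at the centre of the paddle's top edge, 135 mm above the bench. Axes as the unit's.
- mark: Red length mark clipped over the rail, fixed, at a new distance each time: clip 16 mm along x, 28 mm wide, top 22 mm above the bench, with a 4 mm wide pointer reaching to 43 mm from the rod's path. Origin on the bench below the rod's path, axes as the unit's: x = 0 is the mid-plane of the pointer, with which the handle's white line is to be level.
- tube_mouth (a point): Centre of the tube's mouth, on its axis 70 mm above the bench; the tube is 28 mm in diameter, its top 84 mm above the bench. A black collar 22 mm in diameter sits on the rod just behind the paddle.
- rail (a point): Middle of the aluminium rail's top: 330 mm long along the unit's x (from x = -125 to 205 mm), 22 wide, 14 mm high, lying on the bench beside the rod's path, centred 85 mm from it on the unit's +y side.
- jar: Specimen jar, white with a paper label and an orange cap, 50 mm diameter, 90 mm high, about 0.12 kg, standing loose on the bench in the rod's path, 115 to 140 mm from the tube's mouth. Origin at the centre of its underside, z up.
- mat: Round flat blue mat fixed on the bench, 116 mm diameter, 4 mm thick. Origin at the centre of its underside.
- tray: Cream slide tray with glass slides, fixed flat on the bench, 160 x 100 x 10 mm, long side roughly along world x; it may swap places with the mat. Origin at the centre of its underside. Nothing to do with it.
- jar_white: Bystander: amber jar with a white cap, 50 mm diameter, 90 mm high, loose. Origin at the centre of its underside.
- drink: Bystander: black drinking bottle with white level marks, 72 mm diameter, 225 mm high, loose. Origin at the centre of its underside.
- oil: Bystander: small amber oil bottle, 32 mm diameter, 60 mm high, loose. Origin at the centre of its underside.

How it is judged (in metres and radians):
On the way, in this order (a step that is already met when the one before it is completed fails the run):
1. the orange-capped jar stands released and upright on the blue mat (horizontal distance between jar and mat below 0.034 m and height (world z) of jar below 0.01 m and angle between jar's own z axis and vertical below 0.15 rad and contact force between the fingers and jar below 0.1 N and contact force between jar and mat above 0.3 N), for 0.2 s.
2. the gripped handle's white line is level with the red mark (x of handle_line in the frame of mark between -0.006 and 0.006 m and contact force between the fingers and pull_rod above 2 N and linear speed of pull_rod below 0.02 m/s), for 0.3 s.
At the end, for the whole second after the job is handed in: The gripper holds the rod's handle (at least 2 N of contact), at rest, with its white line within 6 mm of the red mark along the rod; the orange-capped jar stands upright and released wholly on the blue mat (centre within 34 mm of the mat's centre) (all of step 1 and all of step 2); the arm keeps its last pose, push and grip.
It fails at once if the rod is pulled out more than 20 mm before the jar is on the mat (x of handle_line in the frame of unit above 0.07 m and horizontal distance between jar and mat above 0.05 m).
It fails at once if the jar is tipped over (angle between jar's own z axis and vertical above 0.6 rad).
It fails at once if the jar is dropped from more than 30 mm (height (world z) of jar above 0.034 m and contact force between anything else and jar below 0.02 N).
It fails at once if a bystander (white-capped jar, drinking bottle or oil bottle) is moved more than 30 mm (distance of any of jar_white, drink, oil from where it was at the start of the episode above 0.03 m).
It also fails if it takes over 56 s, if anything falls off the work surface, if the arm or the gripper's body presses on something with over 40 N, if the wrist force passes 120 N, or if a joint passes its speed limit or range.

ROBOT

A 6-joint arm with a two-finger parallel gripper is mounted at the origin on the work surface. World frame = base frame: x ahead of the robot, y to its left, z up, the work surface at z = 0. Lengths are in m, angles in degrees, forces in N, time in s.
With the tool pointing down it reaches from about 0.4 to 0.825 m from the base axis. Payload 7 kg.
Tool frame: the origin (TCP) lies at the very end of the fingers, on their centre line; the grasp point (between the pads) lies 19 mm behind it; x points along the fingers, z is the direction in which the jaws open and shut, and the axes are right-handed (so a half turn about x gives the same grasp; the last joint's range is limited). The gripper opens to 88 mm and grips with 3 to 60 N. Pads are 19 mm wide; open, the fingers measure 130 mm over their backs; the gripper's body (78 mm by 193 mm) begins 47 mm behind the grasp point.
Start: joints at [-48.868, 20.546, 0.682, 0, -70.136, -16.507], TCP at [0.281, -0.614, 0.227] pointing down, gripper open.
Joint ranges: [-176.03, 176.03], [-82.01, 121.73], [-58.28, 71.71], [-173.87, 95.51], [-174.79, -0.11], [-173.66, 173.66]. Speed limits (degrees/s): [136.94, 136.94, 172.46, 180, 180, 180].

INTERFACE

Orientations are given as [roll, pitch, yaw] about the fixed x, y, z axes, in that order (R = Rz(yaw) Ry(pitch) Rx(roll)).
In Python, from plant import * gives the robot as it stands.
- The arm moves only by the tool arm_command, never from a script. Its argument "commands" is one flat list of numbers, 5 for each row, row after row: the shift along the tool's x, y, z in mm, then the turn about the tool's x in degrees, then the opening in per cent of the stroke, from 0 (shut) to 100 (fully open). A call has 1 to 5 rows; each row shifts and turns the pose as measured when the row begins, along the tool's axes as they then stand; what a row does not reach is not made up. A row lasts 1/8 s, in which the tool goes at most 62.5 mm and 10.7 degrees, less where a joint would pass 70% of its speed; a pose out of reach is approached as far as the arm can. A call is refused whole if a number of a shift passes 62.5 or a number of a turn 10.7, either way. A call with a gripper value outside its range is refused whole. The fingers move at their own pace and stop on an object; the grip force is fixed at half the most. Time passes only in rows, so rows that do not move let the fingers close. It gives the time, the measured TCP pose, the force and the opening at its end, in the units of the state.
- get_obs(): the state, without advancing time (a new reading comes with each control period).
- snapshot(name): name is "side" or "top"; returns a dict with "frame" (384x512x3 uint8, blue, green, red), "fov_y" (degrees; the focal length in pixels is half the picture's height over the tangent of half this angle, whatever the lens; pixels are square), "cx", "cy" (the principal point, pixels), "dist" ([k1, k2, p1, p2, k3] as OpenCV has them; the pictures are not rectified), "world_to_cam" (4x4, takes a point from world to camera coordinates). Camera axes: x right, y up, looking along -z (the intrinsics and any distortion apply to the point x, -y, -z); pixel columns grow to the right and rows downward; lengths in m; the calibration is good to about 2 mm. A picture is of the moment at which its call begins. There is no depth.
- close_job(): hands the job in, once; it reports no verdict.
The state is a dict: "clock": time; "joint_pos": joint angles; "qvel": joint speeds; "tau": joint torques, N m; "tool_pos": TCP position; "orientation": TCP orientation; "force": force on the tool from outside, world axes, zero at the start; "moment": the same for the moment, N m; "opening": finger opening in m.
Only numpy, scipy, OpenCV 4.12 (cv2) and the standard library are available. Lean on these libraries where they do the work, as an engineer would, in place of code of your own. Each camera call takes 0.05 s, during which the arm holds its last target. There are 200 camera calls.

## Working session

There is one attempt and no reset: what is moved stays moved. The work goes in short steps, Python scripts to look and compute and a tool call to move; the robot and the scene stay as the last step left them, time stands still between calls to the robot, and variables do not carry over. Pictures are saved under pics/ and viewed, about 8 in all and at most 12, crops included, and the job is handed in when it is done.

Besides the shell and the picture viewer there is one more tool, called after "Emit:" by a JSON object that holds its "op" and its "data", one argument or row to a line. arm_command: Moves the arm, as the interface text tells. Its arguments: {"type":"object","properties":{"commands":{"type":"array"}},"required":["commands"]}

```bash
mkdir -p pics; ls; cat > h.py <<'E'
import numpy as np, cv2
from plant import *
def cam(s):
    f=s["frame"].shape[0]/2/np.tan(np.radians(s["fov_y"])/2)
    K=np.array([[f,0,s["cx"]],[0,f,s["cy"]],[0,0,1]]);return K,np.array(s["dist"],float),np.array(s["world_to_cam"])
def ray(s,uv):
    K,d,T=cam(s);p=cv2.undistortPoints(np.array(uv,float).reshape(-1,1,2),K,d).reshape(-1,2)
    c=np.c_[p[:,0],-p[:,1],-np.ones(len(p))];R=T[:3,:3];return -R.T@T[:3,3],c@R
def onz(s,uv,z):
    o,r=ray(s,uv);return o+r*((z-o[2])/r[:,2])[:,None]
def proj(s,P):
    K,d,T=cam(s);P=np.atleast_2d(P);c=P@T[:3,:3].T+T[:3,3]
    return cv2.projectPoints(c*[1,-1,-1],np.zeros(3),np.zeros(3),K,d)[0].reshape(-1,2)
E
python3 - <<'E'
from h import *
for n in("top","side"):
    s=snapshot(n);cv2.imwrite(f"pics/{n}0.png",s["frame"]);K,d,T=cam(s);print(n,K[0,0],d,-T[:3,:3].T@T[:3,3],T[:3,:3].round(2))
o=get_obs();print(o)
E
```

```text
pics
top 448.36912778092545 [-0.17002347  0.          0.          0.          0.        ] [ 0.45972343 -0.13867741  1.1544995 ] [[ 0.02 -1.    0.01]
 [ 0.99  0.02  0.16]
 [-0.16  0.    0.99]]
side 473.45281317466464 [-0.03883392  0.          0.          0.          0.        ] [0.41061764 0.64243671 0.83906017] [[-0.97 -0.25 -0.01]
 [ 0.16 -0.65  0.74]
 [-0.19  0.72  0.67]]
{'clock': 0.1, 'joint_pos': array([-4.88673814e+01,  2.05869971e+01,  6.37298819e-01, -1.76807318e-02,
       -7.01373011e+01, -1.65072708e+01]), 'qvel': array([-0.01320647, -0.11896915,  0.16436505,  0.12666987,  0.05590961,
        0.01502747]), 'tau': array([ 6.18360718e-04, -5.84162486e+01,  2.93752670e+01,  7.01551527e+00,
        1.01989068e-02, -3.63406184e-05]), 'tool_pos': array([ 0.28104033, -0.61320192,  0.22570724]), 'orientation': array([  5.69228952,  89.91142653, 120.31161737]), 'force': array([ 0.54996276,  0.51383928, -0.20901031]), 'moment': array([0.03831121, 0.04803052, 0.00710451]), 'opening': 0.08761045550392332}
```

View pics/top0.png

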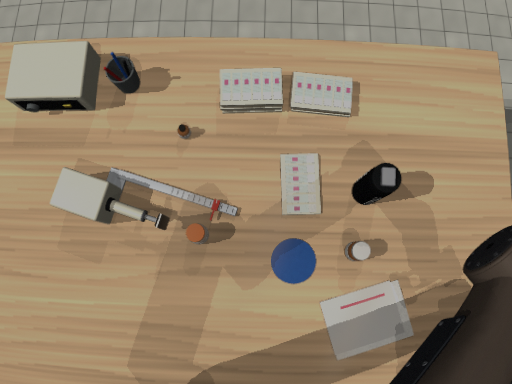

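View pics/side0.png

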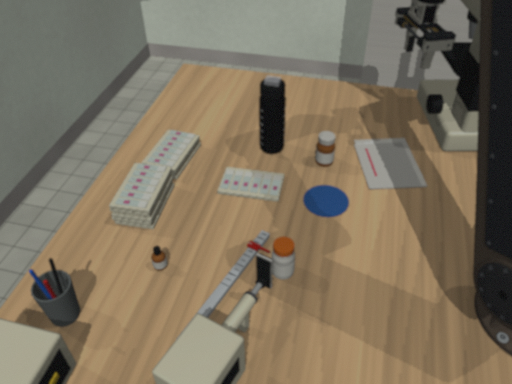

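Top view: orange cap (196,233), mat (294,261), handle (162,221), mark (216,207), rail (113,172)–(238,211), white-capped jar (360,251), bottle (378,185), oil (183,130). The side view agrees. Next I measure by colour.

```bash
cat > m.py <<'E'
from h import *
def blobs(s,lo,hi,n=3,mn=15):
    h=cv2.cvtColor(s["frame"],cv2.COLOR_BGR2HSV);m=cv2.inRange(h,np.array(lo),np.array(hi))
    k,l,st,c=cv2.connectedComponentsWithStats(m);i=[j for j in np.argsort(-st[1:,4])+1 if st[j,4]>mn][:n];return [(c[j].round(1),st[j],l==j) for j in i]
E
python3 - <<'E'
from m import *
t=snapshot("top");s=snapshot("side")
def box(b): return b.tolist()
for nm,q in(("top",t),("side",s)):
    for c,lo,hi in(("blue",(105,150,60),(125,255,255)),("orange",(5,170,120),(13,255,255)),("red",(0,170,70),(4,255,255)),("red2",(173,150,70),(180,255,255))):
        for b in blobs(q,lo,hi): print(nm,c,b[0],box(b[1]),[onz(q,b[0],z).round(4)[0,:2] for z in (.004,.02,.09)])
cv2.imwrite("pics/crop0.png",np.vstack([cv2.resize(t["frame"][150:260,90:290],None,fx=4,fy=4,interpolation=cv2.INTER_CUBIC)]))
E
```

```text
top blue [297.5 262.9] [278, 240, 37, 43, 1093] [array([ 0.4535, -0.2494]), array([ 0.4536, -0.2478]), array([ 0.454 , -0.2411])]
top blue [118.3  64.8] [111, 53, 16, 25, 46] [array([0.9857, 0.254 ]), array([0.9783, 0.2486]), array([0.9463, 0.2247])]
top red [215.3 205.3] [212, 200, 8, 10, 38] [array([ 0.5968, -0.0352]), array([ 0.5949, -0.0367]), array([ 0.5865, -0.043 ])]
side blue [325.6 200.8] [305, 187, 42, 29, 958] [array([ 0.4568, -0.2321]), array([ 0.4559, -0.2153]), array([ 0.4521, -0.142 ])]
side blue [ 40.9 285.6] [30, 271, 20, 28, 96] [array([1.016 , 0.1723]), array([1.0044, 0.1813]), array([0.9536, 0.2207])]
side orange [283.4 245.5] [274, 237, 20, 19, 281] [array([ 0.5308, -0.0626]), array([ 0.5285, -0.0491]), array([0.5185, 0.01  ])]
side red [255.7 246.5] [248, 243, 20, 9, 51] [array([ 0.5921, -0.0448]), array([ 0.5886, -0.0316]), array([0.5734, 0.026 ])]
side red [ 48.7 287.1] [44, 280, 11, 17, 43] [array([0.9972, 0.1716]), array([0.9859, 0.1806]), array([0.9367, 0.2201])]
side red2 [ 48.2 289.4] [43, 282, 11, 16, 17] [array([0.9949, 0.1772]), array([0.9837, 0.1861]), array([0.9347, 0.2251])]
```

View pics/crop0.png

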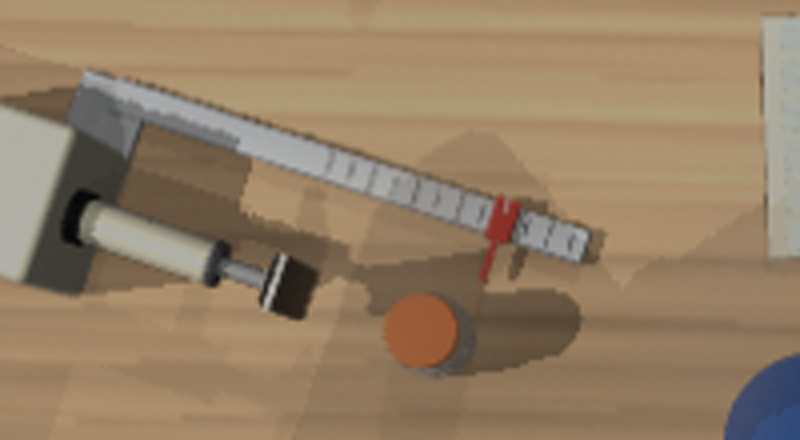

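Crop (4×, offset 90,150): cap centre (421,331), rail far end (588,247) with its upper edge from (85,72) to (592,231), white line on the paddle top (265,312)–(286,257), red clip centre (503,219) with pointer tip (486,280).

```bash
cat > a.py <<'E'
from m import *
t=snapshot("top");s=snapshot("side")
P=lambda u,v,z:onz(t,(90+(u-1.5)/4,150+(v-1.5)/4),z)[0]
e1,e2=P(85,72,.014),P(592,231,.014); end=P(588,247,.014)
d=(e2-e1)[:2];print("rail len",np.hypot(*d),"yaw",np.degrees(np.arctan2(d[1],d[0])));x=d/np.hypot(*d);y=np.array([-x[1],x[0]])
org=end[:2]-.205*x-.085*y;print("unit org from rail",org)
f=lambda p:((p[:2]-org)@np.c_[x,y]).round(4)
hl=P(275.5,284,.135);print("line",hl,f(hl))
jar=P(421,331,.09);print("jar",jar,f(jar))
print("mouth tube top",f(P(222,253,.084)),f(P(90,208,.084)))
print("mark clip",f(P(503,219,.022)),"tip",f(P(486,280,.02)))
# mat by hsv wider
for n,q in(("top",t),("side",s)):
  h=cv2.cvtColor(q["frame"],cv2.COLOR_BGR2HSV);m=cv2.inRange(h,np.array((100,100,40)),np.array((130,255,255)));
  c=max(cv2.findContours(m,0,2)[0],key=cv2.contourArea)
  w=onz(q,c.reshape(-1,2),.004)[:,:2].astype(np.float32);print(n,"mat",cv2.minEnclosingCircle(w),len(c))
  m=cv2.inRange(h,np.array((3,120,90)),np.array((14,255,255)));
  for c in sorted(cv2.findContours(m,0,2)[0],key=cv2.contourArea)[-3:]:
    w=onz(q,c.reshape(-1,2),.09)[:,:2].astype(np.float32);print(n,"cap",cv2.boundingRect(c),cv2.minEnclosingCircle(w))
E
python3 a.py
```

```text
rail len 0.352139053540731 yaw -106.0378922887518
unit org from rail [0.55615621 0.1292511 ]
line [0.54264239 0.08267527 0.135     ] [ 0.0485 -0.0001]
jar [0.52059693 0.00355254 0.09      ] [0.1306 0.0006]
mouth tube top [-0.0008  0.0086] [-0.0888  0.0097]
mark clip [0.1484 0.0852] tip [0.1499 0.045 ]
top mat ((0.45955175161361694, -0.23799732327461243), 0.057016074657440186) 70
top cap (178, 128, 9, 8) ((0.7703791260719299, 0.04731285199522972), 0.011614620685577393)
top cap (210, 199, 7, 22) ((0.5763607025146484, -0.03660468012094498), 0.02597939781844616)
top cap (186, 223, 19, 19) ((0.5207832455635071, 0.003729005344212055), 0.022731665521860123)
side mat ((0.4574258029460907, -0.23432806134223938), 0.05525767803192139) 55
side cap (320, 145, 15, 6) ((0.47602611780166626, -0.3433201014995575), 0.01849229820072651)
side cap (152, 252, 12, 10) ((0.7603516578674316, 0.09768133610486984), 0.014096537604928017)
side cap (273, 236, 22, 21) ((0.5170106291770935, 0.01049920916557312), 0.027487216517329216)
```

```bash
cat > go.py <<'E'
import sys
from h import *
from scipy.spatial.transform import Rotation as R
# go.py x y z jawyaw : remaining shift in tool axes (mm) and turn about tool x (deg)
def go(x,y,z,jaw):
    o=get_obs();M=R.from_euler("xyz",o["orientation"],degrees=True).as_matrix()
    sh=M.T@(np.array([x,y,z])-o["tool_pos"])*1000
    cur=np.degrees(np.arctan2(M[1,2],M[0,2]));dy=(jaw-cur+90)%180-90
    print("t",round(o["clock"],2),"tcp",o["tool_pos"].round(4),"shift",sh.round(1),"turn",round(-dy,1),"jaw",round(cur,1),"tilt",round(np.degrees(np.arccos(-M[2,0])),2),"F",o["force"].round(1),"open",round(o["opening"],4),"j6",round(o["joint_pos"][5],1))
    return M
if __name__=="__main__":
    print(go(*map(float,sys.argv[1:])).round(3))
E
python3 go.py .5206 .0035 .20 -16
python3 - <<'E'
from h import *
t=snapshot("top")
print("whitejar",onz(t,(361,250),.09),"drink top",onz(t,(388,177),.225),"oil",onz(t,(183,130),.06))
E
```

```text
t 0.3 tcp [ 0.2812 -0.6135  0.2263] shift [  26.5 -474.7  461.1] turn -49.4 jaw 114.6 tilt 0.03 F [ 0.2  0.  -0.1] open 0.0878 j6 -16.5
[[-0.    -0.909 -0.417]
 [ 0.    -0.417  0.909]
 [-1.     0.     0.   ]]
whitejar [[ 0.48642946 -0.39305007  0.09      ]] drink top [[ 0.63912307 -0.42172729  0.225     ]] oil [[0.78059802 0.04927349 0.06      ]]
```

Emit:
{"op": "arm_command", "data": {
  "commands": [0,-44,44,0,100,0,-44,44,0,100,0,-44,44,0,100,0,-44,44,0,100,0,-44,44,0,100]
}}

```text
clock: 0.98
tool_pos: [0.3899, -0.3209, 0.2246]
orientation: [25.2, 89.9, 139.4]
force: [1.7, -0.1, -0.2]
opening: 0.0876
```

Emit:
{"op": "arm_command", "data": {
  "commands": [0,-44,42,0,100,0,-44,42,0,100,0,-44,42,0,100,0,-44,42,0,100,0,0,0,-10,100]
}}

```text
clock: 1.6
tool_pos: [0.4843, -0.0851, 0.2269]
orientation: [-113.4, 89.7, 11.3]
force: [-0.3, -1.4, 0.5]
opening: 0.0874
```

Emit:
{"op": "arm_command", "data": {
  "commands": [0,0,0,-10,100,0,0,0,-10,100,0,0,0,-10,100,0,0,0,-9,100,0,0,0,0,100]
}}

```text
clock: 2.22
tool_pos: [0.4847, -0.083, 0.2275]
orientation: [-152.1, 89.7, 13.0]
force: [-0.5, -1.2, -0.3]
opening: 0.0876
```

```bash
python3 go.py .5206 .0035 .048 -16
python3 - <<'E'
from h import *
t=snapshot("top");s=snapshot("side")
a=cv2.resize(t["frame"][130:290,90:350],(780,480));cv2.imwrite("pics/t1.png",a)
E
```

```text
t 2.23 tcp [ 0.4847 -0.083   0.2275] shift [179.8 -92.3 -11.6] turn 1.1 jaw 165.1 tilt 0.35 F [-0.5 -1.2 -0.3] open 0.0876 j6 -28.1
[[ 0.006 -0.257 -0.966]
 [ 0.001 -0.966  0.257]
 [-1.    -0.003 -0.005]]
```

Emit:
{"op": "arm_command", "data": {
  "commands": [0,-46,-6,1,100,0,-46,-6,0,100,0,-2,0,0,100,0,0,0,0,100]
}}

```text
clock: 2.82
tool_pos: [0.5224, 0.0059, 0.228]
orientation: [-150.9, 89.6, 12.3]
force: [-0.1, -0.7, -0.5]
opening: 0.088
```

```bash
python3 go.py .5206 .0035 .048 -16
python3 - <<'E'
from h import *
s=snapshot("side")
cv2.imwrite("pics/s1.png",cv2.resize(s["frame"][130:330,180:400],(660,600)))
E
```

```text
t 2.83 tcp [0.5224 0.0059 0.228 ] shift [180.    3.4   2. ] turn -0.8 jaw 163.2 tilt 0.37 F [-0.1 -0.7 -0.5] open 0.088 j6 -39.1
[[ 0.006 -0.29  -0.957]
 [ 0.001 -0.957  0.29 ]
 [-1.    -0.003 -0.006]]
```

View pics/s1.png

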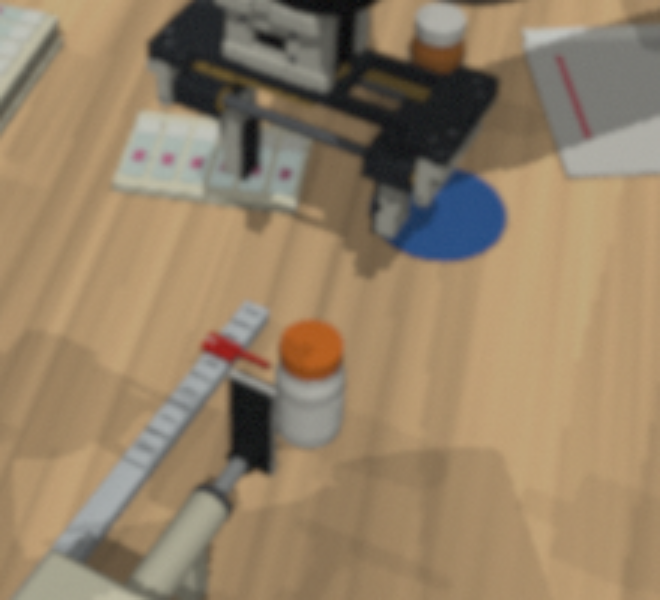

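The side view shows the open gripper above the jar, with the cap at about (284,246), the handle behind it and the mark at its left. The way down is clear.

Emit:
{"op": "arm_command", "data": {
  "commands": [55,3,2,-1,100,55,0,0,0,100,50,0,0,0,100,10,0,0,0,100,0,0,0,0,100]
}}

```text
clock: 3.5
tool_pos: [0.5223, 0.0003, 0.0577]
orientation: [-152.7, 89.2, 11.1]
force: [0.8, -0.6, 0.5]
opening: 0.0877
```

```bash
python3 go.py .5206 .0035 .048 -16
```

```text
t 3.5 tcp [5.223e-01 3.000e-04 5.770e-02] shift [ 9.7 -2.5  2.6] turn -0.3 jaw 163.7 tilt 0.76 F [ 0.8 -0.6  0.5] open 0.0877 j6 -38.1
[[ 0.013 -0.28  -0.96 ]
 [ 0.003 -0.96   0.28 ]
 [-1.    -0.006 -0.012]]
```

Emit:
{"op": "arm_command", "data": {
  "commands": [9,-2,2,0,100,0,0,0,0,30,0,0,0,0,30,0,0,0,0,30,0,0,0,0,30]
}}

```text
clock: 4.12
tool_pos: [0.5241, 0.0039, 0.0534]
orientation: [-149.9, 88.8, 13.9]
force: [-2.9, 0.2, 1.2]
opening: 0.0533
```

```bash
python3 go.py .5206 .0035 .09 -16
```

```text
t 4.12 tcp [0.5241 0.0039 0.0534] shift [-36.7   0.9   2.5] turn -0.3 jaw 163.7 tilt 1.24 F [-2.9  0.2  1.2] open 0.0533 j6 -38.5
[[ 0.021 -0.28  -0.96 ]
 [ 0.005 -0.96   0.28 ]
 [-1.    -0.011 -0.019]]
```

Emit:
{"op": "arm_command", "data": {
  "commands": [0,0,0,0,20,0,0,0,0,20,0,0,0,0,20]
}}

```text
clock: 4.5
tool_pos: [0.524, 0.0039, 0.0534]
orientation: [-149.9, 88.8, 13.9]
force: [-0.0, -0.0, 1.1]
opening: 0.0487
```

```bash
python3 go.py .5206 .0035 .11 -16
```

```text
t 4.5 tcp [0.524  0.0039 0.0534] shift [-56.7   0.7   2.1] turn -0.3 jaw 163.7 tilt 1.24 F [-0.  -0.   1.1] open 0.0487 j6 -38.5
[[ 0.021 -0.28  -0.96 ]
 [ 0.005 -0.96   0.28 ]
 [-1.    -0.011 -0.019]]
```

Emit:
{"op": "arm_command", "data": {
  "commands": [-25,0,0,0,20,-25,0,0,0,20,0,0,0,0,20]
}}

```text
clock: 4.88
tool_pos: [0.5222, 0.0034, 0.1034]
orientation: [-149.9, 88.9, 13.8]
force: [0.1, -0.1, -2.0]
opening: 0.0487
```

```bash
python3 go.py .459 -.237 .10 -16
```

```text
t 4.88 tcp [0.5222 0.0034 0.1034] shift [  1.1 248.5  -6.6] turn -0.3 jaw 163.7 tilt 1.09 F [ 0.1 -0.1 -2. ] open 0.0487 j6 -38.5
[[ 0.019 -0.28  -0.96 ]
 [ 0.005 -0.96   0.28 ]
 [-1.    -0.01  -0.017]]
```

Emit:
{"op": "arm_command", "data": {
  "commands": [0,30,0,0,20,0,50,-2,0,20,0,55,-2,0,20,0,50,-2,0,20,0,40,0,0,20]
}}

```text
clock: 5.5
tool_pos: [0.4625, -0.2174, 0.0963]
orientation: [-142.6, 89.1, 21.4]
force: [-0.1, -0.2, -1.8]
opening: 0.0488
```

```bash
python3 go.py .459 -.237 .06 -16
```

```text
t 5.5 tcp [ 0.4625 -0.2174  0.0963] shift [36.1 20.2 -1.6] turn 0.0 jaw 164.0 tilt 0.9 F [-0.1 -0.2 -1.8] open 0.0488 j6 -12.2
[[ 0.015 -0.275 -0.961]
 [ 0.006 -0.961  0.275]
 [-1.    -0.01  -0.012]]
```

Emit:
{"op": "arm_command", "data": {
  "commands": [0,19,-1,0,20,0,1,0,0,20,10,0,0,0,20,10,0,0,0,20,0,0,0,0,20]
}}

```text
clock: 6.12
tool_pos: [0.4548, -0.2377, 0.0704]
orientation: [-123.2, 89.3, 40.6]
force: [-0.3, 0.3, -1.7]
opening: 0.049
```

```bash
python3 go.py .459 -.237 .058 -16
python3 - <<'E'
from h import *
s=snapshot("side");t=snapshot("top")
cv2.imwrite("pics/s2.png",np.hstack([cv2.resize(s["frame"][120:250,260:400],(420,390)),cv2.resize(t["frame"][190:320,230:350],(360,390))]))
E
```

```text
t 6.12 tcp [ 0.4548 -0.2377  0.0704] shift [12.4 -1.7 -3.7] turn -0.2 jaw 163.8 tilt 0.65 F [-0.3  0.3 -1.7] open 0.049 j6 -9.7
[[ 0.009 -0.279 -0.96 ]
 [ 0.007 -0.96   0.279]
 [-1.    -0.01  -0.006]]
```

View pics/s2.png

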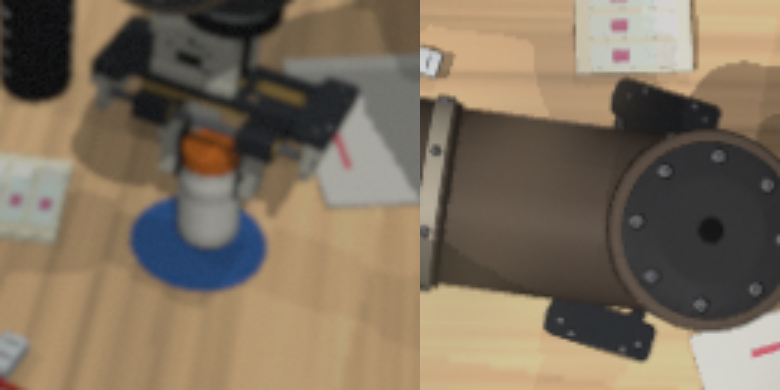

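The side view shows the jar hanging over the mat: its bottom is at crop (208,240) and the mat centre at (199,243). The arm hides it from the top view. I lower it onto the mat.

Emit:
{"op": "arm_command", "data": {
  "commands": [6,-2,-3,0,20,5,0,0,0,20,3,0,0,0,20,0,0,0,0,20]
}}

```text
clock: 6.72
tool_pos: [0.4603, -0.2364, 0.0574]
orientation: [-134.9, 89.2, 29.0]
force: [-1.6, 1.7, 3.2]
opening: 0.0486
```

```bash
python3 go.py .459 -.237 .057 -16
```

```text
t 6.72 tcp [ 0.4603 -0.2364  0.0574] shift [0.4 0.9 1.1] turn -0.1 jaw 163.9 tilt 0.77 F [-1.6  1.7  3.2] open 0.0486 j6 -9.9
[[ 0.012 -0.277 -0.961]
 [ 0.007 -0.961  0.278]
 [-1.    -0.01  -0.009]]
```

Contact at the expected height; release and rise.

Emit:
{"op": "arm_command", "data": {
  "commands": [0,0,0,0,70,0,0,0,0,90,0,0,0,0,100,0,0,0,0,100,0,0,0,0,100]
}}

```text
clock: 7.35
tool_pos: [0.4609, -0.2367, 0.0577]
orientation: [-138.6, 89.2, 25.2]
force: [-0.1, 0.3, -0.7]
opening: 0.0867
```

Emit:
{"op": "arm_command", "data": {
  "commands": [-20,0,0,0,100,-55,0,0,0,100,-55,0,0,0,100,-10,0,0,0,100,0,0,0,0,100]
}}

```text
clock: 7.98
tool_pos: [0.4583, -0.2375, 0.2009]
orientation: [-133.3, 89.3, 30.6]
force: [-0.4, 0.3, -0.1]
opening: 0.0877
```

```bash
python3 go.py .5426 .0827 .19 -106
```

```text
t 7.97 tcp [ 0.4583 -0.2375  0.2009] shift [  14.  -330.9    8.2] turn 89.9 jaw 163.9 tilt 0.74 F [-0.4  0.3 -0.1] open 0.0877 j6 -10.0
[[ 0.011 -0.278 -0.961]
 [ 0.007 -0.961  0.278]
 [-1.    -0.009 -0.009]]
```

Emit:
{"op": "arm_command", "data": {
  "commands": [0,-60,2,0,100,0,-60,2,0,100,0,-60,2,0,100,0,-60,2,0,100,0,-60,0,0,100]
}}

```text
clock: 8.6
tool_pos: [0.5327, 0.0566, 0.1959]
orientation: [-91.6, 89.7, 71.7]
force: [2.2, 0.4, 0.2]
opening: 0.0876
```

Emit:
{"op": "arm_command", "data": {
  "commands": [0,-35,0,10,100,0,0,0,10,100,0,0,0,10,100,0,0,0,10,100,0,0,0,10,100]
}}

```text
clock: 9.22
tool_pos: [0.5398, 0.0953, 0.1853]
orientation: [75.0, 89.3, -172.8]
force: [-0.3, 0.4, -0.0]
opening: 0.0878
```

Emit:
{"op": "arm_command", "data": {
  "commands": [0,0,0,10,100,0,0,0,10,100,0,0,0,10,100,0,0,0,10,100,0,0,0,0,100]
}}

```text
clock: 9.85
tool_pos: [0.5356, 0.0938, 0.1754]
orientation: [125.3, 88.4, -163.9]
force: [-0.5, 0.5, 0.5]
opening: 0.0875
```

```bash
python3 go.py .5426 .0827 .19 -106
python3 - <<'E'
from m import *
s=snapshot("side");t=snapshot("top")
for n,q in(("side",s),("top",t)):
  h=cv2.cvtColor(q["frame"],cv2.COLOR_BGR2HSV)
  for nm,lo,hi,z in(("mat",(100,100,40),(130,255,255),.004),("cap",(3,120,90),(14,255,255),.094)):
   m=cv2.inRange(h,np.array(lo),np.array(hi))
   for c in sorted(cv2.findContours(m,0,2)[0],key=cv2.contourArea)[-2:]:
    w=onz(q,c.reshape(-1,2),z)[:,:2].astype(np.float32);print(n,nm,cv2.boundingRect(c),cv2.minEnclosingCircle(w))
cv2.imwrite("pics/s3.png",np.hstack([cv2.resize(s["frame"][130:330,190:390],(400,400)),cv2.resize(t["frame"][140:340,120:320],(400,400))]))
E
```

```text
t 9.85 tcp [0.5356 0.0938 0.1754] shift [-14.7 -10.   -8.4] turn -3.2 jaw 70.8 tilt 1.57 F [-0.5  0.5  0.5] open 0.0875 j6 -139.3
[[-0.026 -0.944  0.329]
 [-0.008  0.329  0.944]
 [-1.     0.022 -0.016]]
side mat (30, 270, 21, 29) ((1.0214760303497314, 0.1683320701122284), 0.05058709904551506)
side cap (267, 251, 3, 2) ((0.5450375080108643, 0.03628826513886452), 0.002525805728510022)
side cap (152, 252, 13, 10) ((0.7573540210723877, 0.10075381398200989), 0.013420064002275467)
top mat (111, 53, 17, 25) ((0.9854953289031982, 0.2537497282028198), 0.04502718150615692)
top mat (273, 239, 43, 44) ((0.4590270519256592, -0.23815128207206726), 0.05676889792084694)
top cap (210, 199, 10, 21) ((0.5761528611183167, -0.04146050661802292), 0.02515457570552826)
top cap (287, 252, 18, 19) ((0.45803192257881165, -0.2359941303730011), 0.022325649857521057)
```

View pics/s3.png

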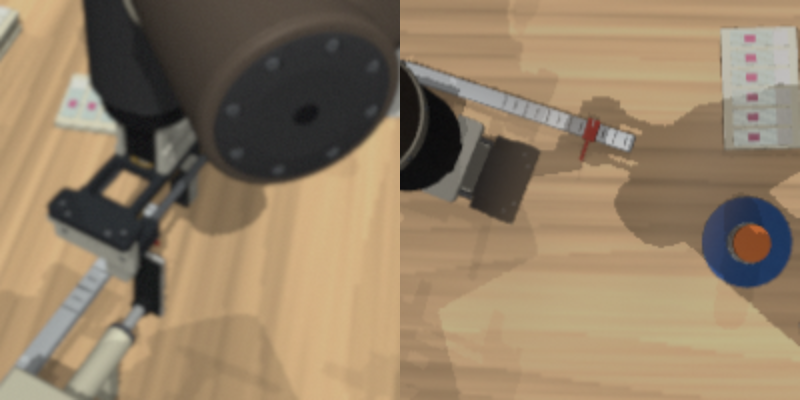

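Seen: in the top view the jar stands on the mat centre (cap at (751,243), mat at (747,242), about 2 mm off), and the open gripper is over the handle. Now I align and descend.

Emit:
{"op": "arm_command", "data": {
  "commands": [0,-10,-9,-3,70,0,0,0,0,70,0,0,0,0,70]
}}

```text
clock: 10.32
tool_pos: [0.5419, 0.082, 0.1745]
orientation: [121.9, 88.4, -163.6]
force: [0.2, -0.2, 0.7]
opening: 0.0641
```

```bash
python3 go.py .5425 .082 .098 -106
python3 - <<'E'
from h import *
s=snapshot("side")
cv2.imwrite("pics/s4.png",cv2.resize(s["frame"][190:330,190:330],(560,560)))
print(proj(s,[[.5426,.0827,.135],[.5423,.0812,.07]]).round(1))
E
```

```text
t 10.32 tcp [0.5419 0.082  0.1745] shift [76.5 -2.4  1.4] turn 0.5 jaw 74.5 tilt 1.63 F [ 0.2 -0.2  0.7] open 0.0641 j6 -134.2
[[-0.027 -0.963  0.268]
 [-0.008  0.268  0.963]
 [-1.     0.024 -0.015]]
[[263.9 256.2]
 [264.2 276.5]]
```

View pics/s4.png

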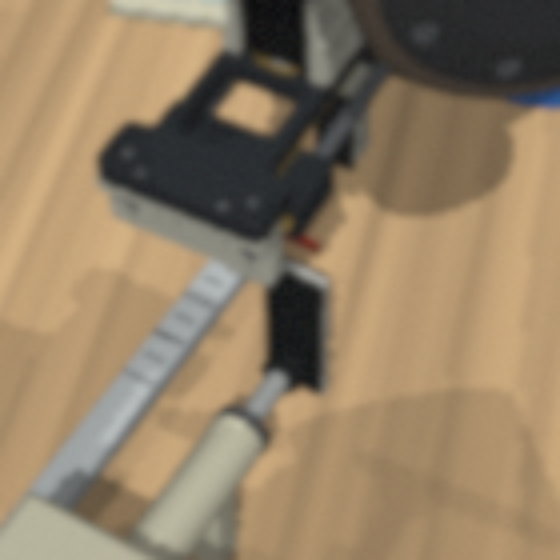

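The paddle's top is at (265,258), within 2 px of the projection. The fingers sit on either side of it.

Emit:
{"op": "arm_command", "data": {
  "commands": [35,-2,1,0,70,25,0,0,0,70,10,0,0,0,70,0,0,0,0,70]
}}

```text
clock: 10.88
tool_pos: [0.5428, 0.0831, 0.1041]
orientation: [121.2, 88.5, -164.2]
force: [1.1, -0.4, -0.4]
opening: 0.0612
```

```bash
python3 go.py .5425 .082 .098 -106
```

```text
t 10.88 tcp [0.5428 0.0831 0.1041] shift [ 6.1 -0.1 -1.1] turn 0.6 jaw 74.6 tilt 1.47 F [ 1.1 -0.4 -0.4] open 0.0612 j6 -134.1
[[-0.025 -0.964  0.266]
 [-0.007  0.266  0.964]
 [-1.     0.022 -0.013]]
```

Emit:
{"op": "arm_command", "data": {
  "commands": [5,0,0,0,70,0,0,0,0,30,0,0,0,0,0,0,0,0,0,0,0,0,0,0,0]
}}

```text
clock: 11.5
tool_pos: [0.5443, 0.0838, 0.1015]
orientation: [119.7, 88.8, -165.7]
force: [0.4, 0.2, -0.1]
opening: 0.0269
```

Emit:
{"op": "arm_command", "data": {
  "commands": [0,0,0,0,0,0,0,0,0,0,0,0,0,0,0,0,0,0,0,0]
}}

```text
clock: 12.0
tool_pos: [0.5444, 0.0841, 0.1016]
orientation: [117.2, 88.8, -168.3]
force: [-0.4, -0.2, 0.1]
opening: 0.012
```

```bash
python3 go.py .5146 -.015 .099 -106
```

```text
t 12.0 tcp [0.5444 0.0841 0.1016] shift [   3.6    2.2 -103.4] turn 0.5 jaw 74.5 tilt 1.17 F [-0.4 -0.2  0.1] open 0.012 j6 -134.1
[[-0.02  -0.963  0.267]
 [-0.004  0.267  0.964]
 [-1.     0.018 -0.009]]
```

Emit:
{"op": "arm_command", "data": {
  "commands": [0,0,-20,0,0,0,0,-25,0,0,0,0,-25,0,0,0,1,-20,0,0,0,0,0,0,0]
}}

```text
clock: 12.62
tool_pos: [0.52, 0.0023, 0.1016]
orientation: [83.0, 89.0, 157.4]
force: [-0.7, 8.9, -1.8]
opening: 0.0117
```

```bash
python3 go.py .5146 -.015 .099 -106
python3 - <<'E'
from m import *
s=snapshot("side");t=snapshot("top")
cv2.imwrite("pics/s5.png",np.hstack([cv2.resize(s["frame"][210:310,200:300],(400,400),interpolation=2),cv2.resize(t["frame"][160:260,150:250],(400,400),interpolation=2)]))
E
```

```text
t 12.62 tcp [0.52   0.0023 0.1016] shift [  2.6   0.5 -18.1] turn 0.5 jaw 74.5 tilt 0.95 F [-0.7  8.9 -1.8] open 0.0117 j6 -126.3
[[-0.015 -0.963  0.268]
 [ 0.006  0.267  0.964]
 [-1.     0.017  0.002]]
```

View pics/s5.png

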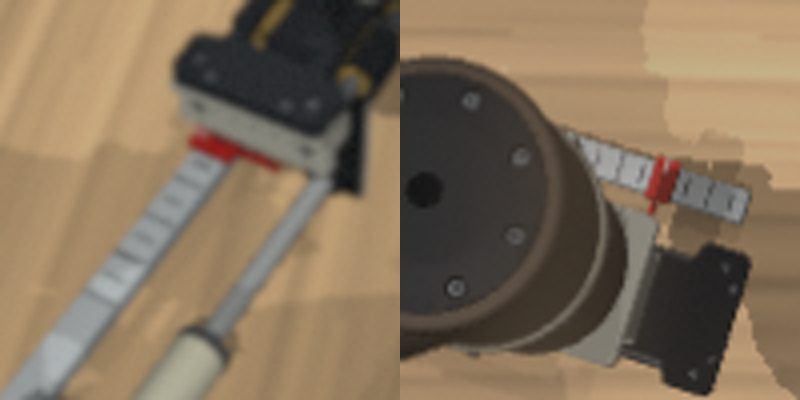

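Side crop: the gripper holds the handle just short of the red clip at (213,147). Top crop: clip at (664,179), gripper jaws just left of it. The spring force of 8.9 N gives about 85 mm of pull, which agrees with the kinematics. Next I refine the distance from rest line to mark in each camera, using the first pictures, so that calibration bias cancels.

```bash
python3 - <<'E'
from h import *
a=cv2.imread("pics/top0.png")[190:240,150:225];b=cv2.imread("pics/side0.png")[230:300,240:300]
A=cv2.resize(a,None,fx=6,fy=6,interpolation=cv2.INTER_CUBIC);B=cv2.resize(b,None,fx=5,fy=5,interpolation=cv2.INTER_CUBIC)
H=max(A.shape[0],B.shape[0]);p=lambda i:cv2.copyMakeBorder(i,0,H-i.shape[0],0,0,0)
cv2.imwrite("pics/c6.png",np.hstack([p(A),p(B)]));print(A.shape,B.shape)
for n,f in(("top","pics/top0.png"),("side","pics/side0.png")):
    g=cv2.imread(f).astype(int);m=(g[...,2]>100)&(g[...,1]<.45*g[...,2])&(g[...,0]<.5*g[...,2]);m[:190]=0;m[260:]=0;m[:,:200]=0;m[:,275 if n=="side" else 230:]=0
    ys,xs=np.nonzero(m)
    for y in np.unique(ys): print(n,y,xs[ys==y].tolist())
E
```

```text
(300, 450, 3) (350, 300, 3)
top 200 [214, 215]
top 201 [214, 215, 218, 219]
top 202 [214, 215, 217, 218, 219]
top 203 [214, 215, 217, 218]
top 204 [213, 214, 215, 216, 217, 218]
top 205 [213, 214, 215, 216, 217, 218]
top 206 [213, 214, 215, 216, 217]
top 207 [212, 213, 214, 215, 216, 217]
top 208 [212, 213, 214, 215, 216, 217]
top 209 [213, 214, 215, 216]
top 210 [213, 216]
top 211 [213]
top 212 [212, 213]
top 213 [212]
top 214 [212]
top 215 [211, 212]
top 216 [211]
top 217 [211]
top 218 [210, 211]
top 219 [210]
side 242 [252]
side 243 [252, 253, 254]
side 244 [248, 249, 250, 251, 252, 253, 254, 255, 256]
side 245 [248, 249, 250, 251, 252, 253, 254, 255, 256, 257, 258]
side 246 [249, 250, 251, 252, 253, 254, 255, 256, 257, 258, 259]
side 247 [251, 252, 253, 254, 255, 256, 257, 258, 259, 260, 261]
side 248 [253, 254, 255, 256, 257, 258, 259, 260, 261, 262, 263]
side 249 [255, 256, 257, 262, 263, 264]
side 250 [265, 266]
side 251 [267]
```

View pics/c6.png

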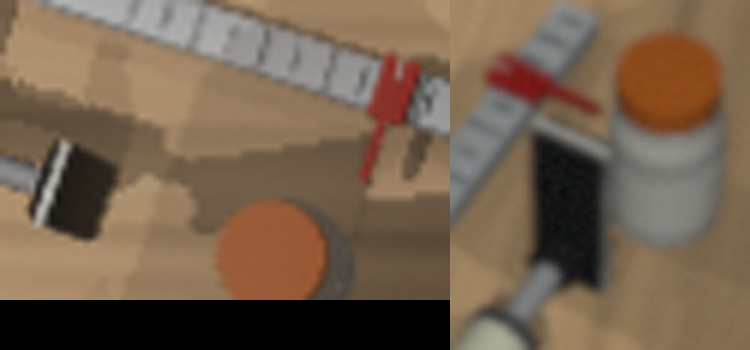

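Top crop: white line (37,225)–(67,143), pointer down to (363,178). Side crop: white line (537,125)–(607,157), pointer tip (598,109).

```bash
cat > b.py <<'E'
from h import *
t=snapshot("top");s=snapshot("side")
def tri(ut,us):
    A=[];b=[]
    for q,u in((t,ut),(s,us)):
        o,r=ray(q,u);r=r[0]/np.linalg.norm(r);P=np.eye(3)-np.outer(r,r);A.append(P);b.append(P@o)
    X=np.linalg.lstsq(np.vstack(A),np.hstack(b),rcond=None)[0];return X,[np.linalg.norm(A[i]@X-b[i]) for i in(0,1)]
L=tri((158.3,220.4),(264.,257.8));print("line",L)
M=tri((210.1,219.5),(267.2,251.2));print("tip",M)
for yaw in(-105,-106,-107):
    x=np.array([np.cos(np.radians(yaw)),np.sin(np.radians(yaw))]);y=np.array([-x[1],x[0]])
    print(yaw,"tri",(M[0]-L[0])[:2]@x,(M[0]-L[0])[:2]@y)
    for z in(.010,.016,.022):
        lt=onz(t,(158.3,220.4),.135)[0];ls=onz(s,(264.,257.8),.135)[0]
        pt=onz(t,[(213,211.5),(211.5,215.5),(210.1,219.5)],z);ps=onz(s,[(263.5,249),(265.5,250),(267.2,251.2)],z)
        print(z,"top",((pt-lt)[:,:2]@np.c_[x,y]).round(4).tolist(),"side",((ps-ls)[:,:2]@np.c_[x,y]).round(4).tolist())
E
python3 b.py
```

```text
line (array([0.54279582, 0.08381424, 0.13166883]), [np.float64(0.0006252422197244123), np.float64(0.0006252422197241854)])
tip (array([ 0.55931715, -0.02452712,  0.01979843]), [np.float64(0.0010313553170051767), np.float64(0.001031355317004852)])
-105 tri 0.10037368895074768 0.0439991861472585
0.01 top [[0.1002, 0.0649], [0.0995, 0.054], [0.099, 0.0431]] side [[0.1112, 0.0611], [0.1108, 0.0557], [0.1095, 0.0507]]
0.016 top [[0.1009, 0.0644], [0.1002, 0.0535], [0.0998, 0.0427]] side [[0.1068, 0.0587], [0.1063, 0.0533], [0.1051, 0.0484]]
0.022 top [[0.1016, 0.064], [0.1009, 0.0531], [0.1005, 0.0424]] side [[0.1023, 0.0563], [0.1019, 0.051], [0.1007, 0.046]]
-106 tri 0.09959050987219796 0.04574424727327133
0.01 top [[0.099, 0.0666], [0.0985, 0.0557], [0.0983, 0.0448]] side [[0.1101, 0.063], [0.1098, 0.0576], [0.1086, 0.0526]]
0.016 top [[0.0997, 0.0662], [0.0993, 0.0553], [0.099, 0.0445]] side [[0.1057, 0.0605], [0.1054, 0.0552], [0.1042, 0.0502]]
0.022 top [[0.1005, 0.0657], [0.1, 0.0549], [0.0997, 0.0441]] side [[0.1013, 0.0581], [0.101, 0.0528], [0.0998, 0.0478]]
-107 tri 0.09877699455958623 0.04747537425843028
0.01 top [[0.0979, 0.0684], [0.0975, 0.0574], [0.0975, 0.0465]] side [[0.109, 0.0649], [0.1088, 0.0595], [0.1077, 0.0545]]
0.016 top [[0.0986, 0.0679], [0.0983, 0.057], [0.0982, 0.0462]] side [[0.1046, 0.0624], [0.1044, 0.057], [0.1033, 0.052]]
0.022 top [[0.0993, 0.0675], [0.099, 0.0566], [0.0989, 0.0459]] side [[0.1003, 0.0598], [0.1001, 0.0545], [0.099, 0.0495]]
```

Triangulation, top and side all give about 100 mm of pull. The FK grip point agrees with the triangulated line to 1 mm, and 85.6 mm is done, so about 14.5 mm remains.

Emit:
{"op": "arm_command", "data": {
  "commands": [0,0,-9,0,0,0,0,-5,0,0,0,0,0,0,0,0,0,0,0,0]
}}

```text
clock: 13.32
tool_pos: [0.518, -0.0043, 0.1016]
orientation: [58.3, 89.0, 132.9]
force: [0.7, 8.5, -0.5]
opening: 0.0119
```

```bash
cat > c.py <<'E'
from go import *
M=go(.5146,-.015,.099,-106);o=get_obs();g=o["tool_pos"]-.019*M[:,0]
x=np.array([np.cos(np.radians(-106)),np.sin(np.radians(-106))])
print("pulled",(g[:2]-[.5448,.0842])@x,"force pull",((o["force"][:2]@-x)-3)/.07)
E
python3 c.py; python3 - <<'E'
from h import *
s=snapshot("side");t=snapshot("top")
cv2.imwrite("pics/s7.png",np.hstack([cv2.resize(s["frame"][200:290,220:310],(390,390),interpolation=2),cv2.resize(t["frame"][170:300,190:320],(390,390),interpolation=2)]))
E
```

```text
t 13.32 tcp [ 0.518  -0.0043  0.1016] shift [  2.5   0.4 -11.2] turn 0.6 jaw 74.6 tilt 1.05 F [ 0.7  8.5 -0.5] open 0.0119 j6 -125.1
pulled 0.09268441866383166 force pull 76.76766671563524
```

View pics/s7.png

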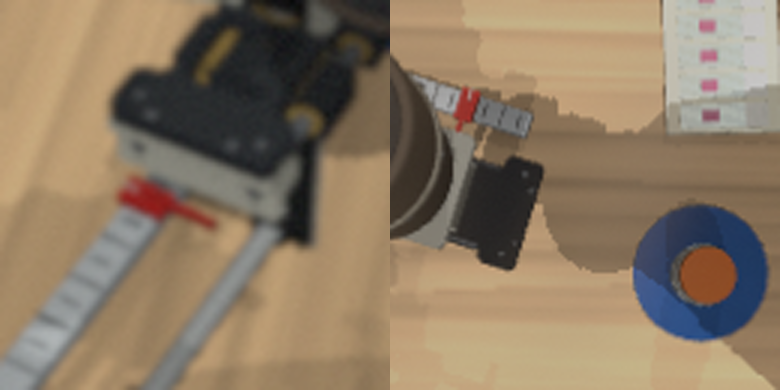

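Seen: the jar is upright and centred on the mat, and the gripper is still short of the pointer. FK says 92.7 mm, because the last rows fell short under load. I go on by about 7 mm.

Emit:
{"op": "arm_command", "data": {
  "commands": [0,0,-7,0,0,0,0,-2,0,0,0,0,0,0,0,0,0,0,0,0]
}}

```text
clock: 13.92
tool_pos: [0.5172, -0.007, 0.1016]
orientation: [41.7, 88.7, 116.4]
force: [0.2, 8.6, -1.0]
opening: 0.0118
```

```bash
python3 c.py
```

```text
t 13.93 tcp [ 0.5172 -0.007   0.1016] shift [ 2.5  0.3 -8.5] turn 0.7 jaw 74.7 tilt 1.26 F [ 0.2  8.6 -1. ] open 0.0118 j6 -124.3
pulled 0.09556319848352604 force pull 76.30006703944407
```

Emit:
{"op": "arm_command", "data": {
  "commands": [0,0,-5,0,0,0,0,-2,0,0,0,0,-1,0,0,0,0,-1,0,0]
}}

```text
clock: 14.42
tool_pos: [0.5165, -0.0096, 0.1016]
orientation: [30.8, 88.5, 105.6]
force: [-0.3, 10.0, 0.0]
opening: 0.0121
```

```bash
python3 c.py
```

```text
t 14.43 tcp [ 0.5165 -0.0096  0.1016] shift [ 2.5  0.4 -5.7] turn 0.8 jaw 74.8 tilt 1.52 F [-0.3 10.   0. ] open 0.0121 j6 -123.4
pulled 0.09842797290736593 force pull 93.44805572646607
```

Emit:
{"op": "arm_command", "data": {
  "commands": [0,0,-3,0,0,0,0,-1,0,0,0,0,-1,0,0,0,0,-1,0,0]
}}

```text
clock: 14.92
tool_pos: [0.5165, -0.0096, 0.1016]
orientation: [23.7, 88.2, 98.6]
force: [0.3, 10.5, -0.1]
opening: 0.0125
```

```bash
python3 c.py; python3 - <<'E'
from h import *
s=snapshot("side")
cv2.imwrite("pics/s8.png",cv2.resize(s["frame"][210:280,240:310],(590,590),interpolation=2))
x=np.array([np.cos(np.radians(-106)),np.sin(np.radians(-106))]);y=np.array([-x[1],x[0]]);L=np.array([.5428,.0838])+.1*x
# paddle corners at bottom (z .05) and mid edges for the aimed position, plus collar
print(proj(s,[np.r_[L+dx*x+dy*y,z] for dx,dy,z in((-.006,-.016,.05),(0,-.016,.05),(.006,-.016,.05),(-.006,.016,.05),(0,-.016,.08))]).round(1))
E
python3 c.py
```

```text
t 14.93 tcp [ 0.5165 -0.0096  0.1016] shift [ 2.4  0.4 -5.8] turn 0.9 jaw 74.9 tilt 1.81 F [ 0.3 10.5 -0.1] open 0.0125 j6 -122.9
pulled 0.09847727500164645 force pull 103.05427690086873
[[291.8 254.9]
 [293.1 253. ]
 [294.3 251.2]
 [278.5 249.2]
 [293.7 243.8]]
t 14.97 tcp [ 0.5165 -0.0095  0.1016] shift [ 2.4  0.4 -5.8] turn 0.9 jaw 74.9 tilt 1.81 F [-0.7 10.1 -1.2] open 0.0123 j6 -122.9
pulled 0.09846259238892163 force pull 92.930390256759
```

View pics/s8.png

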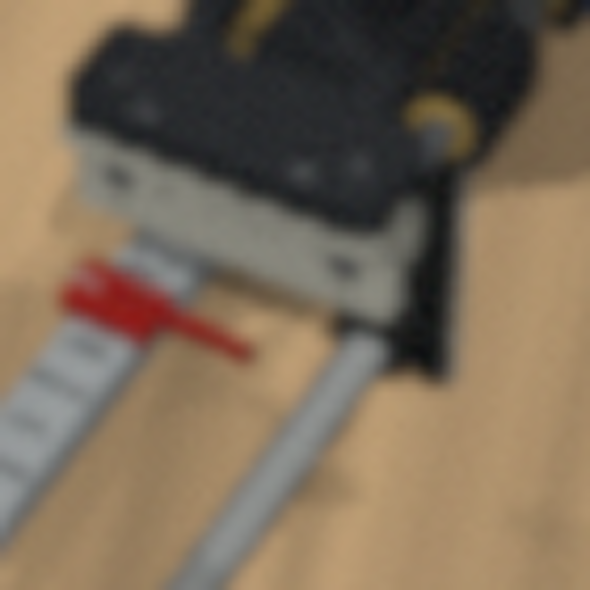

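The paddle's lower near corner is seen at (292.4,254.6). It is predicted at (291.8,254.9) for 100 mm of pull, so that agrees within about 1–2 mm. I hold, check steadiness and hand in.

```bash
python3 - <<'E'
from h import *
for _ in range(10): snapshot("side")
E
python3 c.py && python3 -c "
from plant import *
print(close_job())"; python3 c.py
```

```text
t 15.47 tcp [ 0.5165 -0.0096  0.1016] shift [ 2.4  0.4 -5.8] turn 0.9 jaw 74.9 tilt 1.81 F [-0.1 10.9 -0.8] open 0.0122 j6 -122.9
pulled 0.09847281956854613 force pull 106.51722342974887
the job is handed in; nothing more can be done
None
the job is handed in; nothing more can be done
```

I set the orange-capped jar upright on the blue mat and let go of it. I then gripped the handle and pulled the rod out about 98.5 mm, and handed in at about 15.5 s while still holding it there. The hand-in reported no verdict.

**Jar:** before the pull, the top camera put it about 2 mm from the mat's centre. A later picture showed it still upright and centred.

**Pull:** the two cameras, from the pictures at rest, put the mark 100 mm of pull away (±2 mm). The arm's own position reading gave 98.5 mm and did not change over the last 0.5 s. In the side picture, the paddle's lower corner was within about 1–2 mm of where a 100 mm pull would put it. The handle stayed gripped, with the opening at about 12 mm.

**Checks that were weaker or disagreed:**
- The pull worked out from the spring force was noisy, between 76 and 107 mm over the last readings.
- I could not see the white line itself at the end because the gripper hid it, so its level rests on the arm's position and that corner.
- The tool ended tilted by 1.8° and would not go further on the last small steps. I left the remaining 1.5 mm, which is inside the 6 mm allowed.

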